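Seat the marble-run feed tube and bolt it in

ROBOT

A 7-joint arm with a two-finger parallel gripper is mounted at the origin on the work surface. World frame = base frame: x ahead of the robot, y to its left, z up, the work surface at z = 0. Lengths are in m, angles in rad, forces in N, time in s.
With the tool pointing down it reaches from about 0.375 to 0.925 m from the base axis. Payload 3.1 kg.
Tool frame: the origin (TCP) lies on the centre line of the jaws, within the pads' length; the fingertips stand 19 mm ahead of it and the grasp point (between the pads) is the TCP (bot.tip_extent is the distance from the TCP to the fingertips, in m); z points along the fingers, x is the direction in which the jaws open and shut, and the axes are right-handed (so a half turn about z gives the same grasp; the last joint's range is limited). The gripper opens to 85 mm and grips with 20 to 120 N. Pads are 22 mm wide; open, the fingers measure 114 mm over their backs; the gripper's body (76 mm by 85 mm) begins 54 mm behind the grasp point. The pads swing forward as they close: fully open they stand 13 mm farther back than shut.
Start: joints at [1.095, 0.383, 0.044, 1.598, -0.018, 1.161, -0.05], TCP at [0.24, -0.604, 0.25] pointing down, gripper open.
Joint ranges: [-2.61, 2.61], [-0.41, 2.15], [-1.48, 1.57], [0, 2.5], [-1.57, 4.71], [0.05, 1.97], [-2.85, 2.85]. Speed limits (rad/s): [2.79, 2.79, 3.14, 3.14, 3.14, 3.14, 3.14].

INTERFACE

Orientations are given as a unit quaternion [w, x, y, z].
In Python, from rig import bot, eyes gives the robot as it stands.
- The arm moves only by the shell command python3 -m handwheel 'ROWS'. ROWS is JSON, a list that holds one entry, the list of rows, each a list of 5 numbers: the shift along the world's x, y, z in mm, then the turn about the world's z in degrees, then the closure, from -1 (fully open) to 1 (shut), so that 0 is half open. A call has 1 to 10 rows; each row shifts and turns the commanded pose from where the row before left it; what a row does not reach is not made up. A row lasts 1/8 s, in which the tool goes at most 62.5 mm and 10.7 degrees, less where a joint would pass 70% of its speed; a pose out of reach is approached as far as the arm can. A call with a gripper value outside its range is refused whole. The fingers move at their own pace and stop on an object; the grip force is fixed at half the most. Time passes only in rows, so rows that do not move let the fingers close. It gives the time, the measured TCP pose, the force and the opening at its end, in the units of the state.
- bot.observe(): the state, without advancing time (a new reading comes with each control period).
- eyes.snapshot(name): name is "scene" or "top" or "wrist"; returns the picture (480x640x3 uint8, red, green, blue); there is no depth.
- eyes.camera_info(name): a dict with "fx", "fy", "cx", "cy" (pixels), "D" ([k1, k2, p1, p2, k3] as OpenCV has them; the pictures are not rectified), "pose" (4x4, takes a point from camera to world coordinates); the wrist camera has in their place "T_tool_cam" (4x4, takes a point from camera to tool coordinates, whose origin is the TCP and whose axes are the tool frame's). Camera axes: x right, y down, z forward; pixel columns grow to the right and rows downward; lengths in m; the calibration is good to about 2 mm. A picture is of the moment at which its call begins: read the wrist's pose just before it. camera_info takes no time and is no camera call.
- bot.finish_job(): hands the job in, once; it reports no verdict.
Trained networks look in the newest picture that a camera, given by its name, has taken for a name from the list of things; names that differ only in an ending like _2 or _b are one class to them, and where a whole thing is asked for, a point or a joint stands for the part that bears it (a point fixed in the world has none). Each returns a list of dicts, best first, with "score" (0 to 1); they miss things now and then, are a little off and sometimes report something else, mostly with a low value. They report only what shows in the picture. A call takes as long as a camera call. They do not tell look-alikes from the thing itself.
- eyes.search_frame(camera, label): "extent" ([left, top, right, bottom] as shares, 0 to 1, of the picture: columns of its width, rows of its height, round what is visible of it).
- eyes.cut_out(camera, label): "pixels" (480x640 bool, what is visible of it) and "extent" ([left, top, right, bottom] as shares, 0 to 1, of the picture: columns of its width, rows of its height, round what is visible of it).
The state is a dict: "t": time; "qpos": joint angles; "joint_vel": joint speeds; "joint_torque": joint torques, N m; "tcp_pos": TCP position; "ee_rot": TCP orientation; "ft_force": force on the tool from outside, world axes, zero at the start; "wrist_torque": the same for the moment, N m; "opening": finger opening in m.
Only numpy, scipy, OpenCV 4.12 (cv2) and the standard library are available. Lean on these libraries where they do the work, as an engineer would, in place of code of your own. Each camera call takes 0.05 s, during which the arm holds its last target.

TASK

Push the orange tube along its wooden cradle into the black-ringed socket of the marble run, past the stiff seal, until it is fully home against the bottom; then slide the red keeper bolt all the way across behind the tube's end so it cannot back out. Leave the toy car, marble jar, coin dish and doorstop where they are.

Things in the scene. Friction and masses are not known exactly. Their poses are not given: they have to be found in the camera images.
- run: Marble-run feed station, fixed to the shelf top. Origin on the shelf, below the lane; z up; x runs along the lane, from the open V-shaped wooden cradle (x -110 to +48 mm) into the wooden socket block (x 50 to 100 mm, 64 mm wide, 72 mm high, the highest part). Lane axis: y = 0, 40 mm above the shelf. Cradle tops: 36 mm high, y +-20 mm, so a pusher kept above 37 mm runs freely behind the tube.
- mouth (a point): Centre of the socket's mouth, in the black ring, 40 mm above the shelf. Bore 31 mm wide with a 3 mm chamfer. A springy seal 14 mm inside takes about 5 to 15 N of push to pass (over some 10 mm) and then drags on the tube with 2 to 8 N; more than that means the rigid bottom.
- bore_end (a point): Centre of the socket's rigid bottom, 36 mm behind the mouth along the run's +x. The tube is home when its nose touches here.
- tube_nose (a point): Centre of the front end of the orange rigid tube, on its axis: 28 mm in diameter, 100 mm long, about 60 g, lying loose in the cradle along the lane, axis 40 mm above the shelf. The nose tapers to 22 mm over its last 10 mm. A white depth mark runs round it 36 to 40 mm behind the nose: with the tube home it stands just outside the mouth.
- tube_tail (a point): Centre of the tube's flat, closed rear end, on its axis, 100 mm behind the nose; the face to push on (28 mm across). When the tube is home it is 64 mm outside the mouth, at x = -14 mm in the run's frame.
- keeper (a joint): Travel of the red keeper bolt, m: 0 open (beside the lane, on the run's +y side), 0.050 fully across. Slides along the run's -y with 1.5 N of friction and stays where left. Its bar is 12 mm thick (run's x -30 to -18 mm), 38 to 50 mm above the shelf; at 0 its end is at y = +30 mm. The tube blocks it until home; then 4 mm are free between bar and tube.
- keeper_knob (a point): Centre of the top of the keeper's upright red knob, 69 mm above the shelf. Knob 16 mm along the lane, 18 mm across it, rising 20 mm from the bar (49 to 69 mm above the shelf). Push its outer (+y) face towards the run's -y. Around the bar lies a wooden guide, 45 mm high, 40 mm along the lane, from y = +34 to +93 mm, on a 10 mm plate out to y = +105 mm; nothing else outside it.
- car: Yellow and blue toy car, 100 x 52 x 49 mm, origin under its centre; a bystander to leave alone.
- jar: Glass marble jar with a steel lid, 80 mm across, 110 mm high, origin under its centre; a bystander.
- dish: Stainless coin dish, 120 mm across, 22 mm high, origin under its centre; a bystander.
- doorstop: Black rubber door wedge, 100 x 40 x 35 mm, origin under its centre; a bystander.
There are look-alikes about, which are no part of the job. Of the things like the part that bears tube_nose, leave any that is green; of the rest the smaller one is meant.

How it is judged:
On the way, in this order (a step that is already met when the one before it is completed fails the run):
1. the tube is fully home: its nose within 5 mm of the socket's bottom (distance between tube_nose and bore_end below 0.005 m), for 0.2 s.
2. the keeper bolt is across behind the tube (at least 42 of its 50 mm) (value of joint keeper above 0.042 m and distance between tube_nose and bore_end below 0.005 m), for 0.2 s.
At the end, for the whole second after the job is handed in: The tube's nose is within 5 mm of the socket's bottom with the tube in line with the socket (within 0.1 rad), and the keeper bolt is at least 42 mm across (all of step 2 and angle between the x axis of tube_nose and the x axis of run, either way round below 0.1 rad); the robot touches nothing.
It fails at once if a bystander (car, jar, dish or doorstop) is moved by more than 30 mm (distance of any of car, jar, dish, doorstop from where it was at the start of the episode above 0.03 m).
It also fails if it takes over 45 s, if anything falls off the work surface, if the arm or the gripper's body presses on something with over 40 N, if the wrist force passes 120 N, or if a joint passes its speed limit or range.

## Working session

There is one attempt and no reset: what is moved stays moved. The work goes in short steps, Python scripts to look and compute and a shell command to move; the robot and the scene stay as the last step left them, time stands still between calls to the robot, and variables do not carry over. Pictures are saved under pics/ and viewed, and the job is handed in when it is done.

```bash
mkdir -p pics; ls; python3 - <<'E'
from rig import bot, eyes
import cv2
s=bot.observe(); print(s['t'],s['tcp_pos'],s['ee_rot'],s['opening'],s['ft_force'],bot.tip_extent)
for n in ('scene','top'):
    im=eyes.snapshot(n); cv2.imwrite(f'pics/{n}0.png',im[:,:,::-1])
    c=eyes.camera_info(n); print(n,c)
E
```

```text
pics
0.0 [ 0.23941667 -0.6033047   0.24886001] [-6.98759411e-04  8.27325931e-01 -5.61720531e-01 -1.16655928e-03] 0.08506963277543782 [ 0.6138395   0.65344717 -0.23468391] 0.019
scene {'fx': 528.8193040467594, 'fy': 528.8193040467594, 'cx': 311.33355543492706, 'cy': 241.97764729800144, 'D': array([-0.10730544,  0.        ,  0.        ,  0.        ,  0.        ]), 'pose': array([[ 0.73580003,  0.43026519, -0.52294376,  1.23063793],
       [ 0.67713943, -0.45722554,  0.57656482, -0.75084745],
       [ 0.00897252, -0.77834226, -0.62777609,  0.87558279],
       [ 0.        ,  0.        ,  0.        ,  1.        ]])}
top {'fx': 566.0663856151389, 'fy': 566.0663856151389, 'cx': 322.3826749433333, 'cy': 243.05097277212766, 'D': array([0.01166081, 0.        , 0.        , 0.        , 0.        ]), 'pose': array([[-0.02551004, -0.99696596,  0.07353991,  0.45920949],
       [-0.99952275,  0.02671908,  0.0155039 , -0.01684492],
       [-0.01742178, -0.0731093 , -0.99717176,  1.4361135 ],
       [ 0.        ,  0.        ,  0.        ,  1.        ]])}
```

View pics/scene0.png

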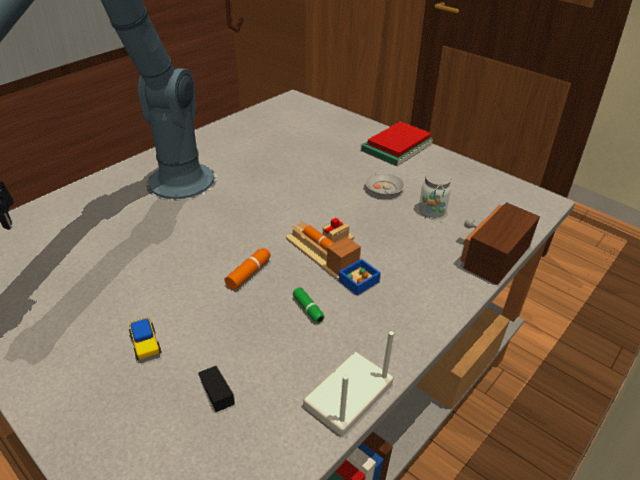

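View pics/top0.png

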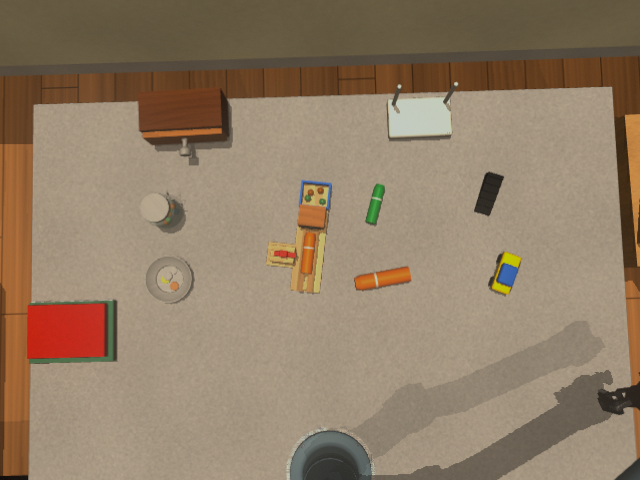

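```bash
cat > h.py <<'E'
import numpy as np, cv2
from rig import bot, eyes
def K(c): return np.array([[c['fx'],0,c['cx']],[0,c['fy'],c['cy']],[0,0,1.]])
def ray(name,uv,z,T=None):
    c=eyes.camera_info(name); T=c['pose'] if T is None else T
    p=cv2.undistortPoints(np.array(uv,float).reshape(-1,1,2),K(c),c['D']).reshape(-1,2)
    d=np.c_[p,np.ones(len(p))]@T[:3,:3].T; o=T[:3,3]
    return o+d*((z-o[2])/d[:,2])[:,None]
def proj(name,P,T=None):
    c=eyes.camera_info(name); T=c['pose'] if T is None else T
    Ti=np.linalg.inv(T); r=cv2.Rodrigues(Ti[:3,:3])[0]
    return cv2.projectPoints(np.array(P,float).reshape(-1,1,3),r,Ti[:3,3],K(c),c['D'])[0].reshape(-1,2)
def wristT(s):
    from scipy.spatial.transform import Rotation as R
    q=s['ee_rot']; T=np.eye(4); T[:3,:3]=R.from_quat([q[1],q[2],q[3],q[0]]).as_matrix(); T[:3,3]=s['tcp_pos']
    return T@eyes.camera_info('wrist')['T_tool_cam']
E
python3 - <<'E'
from h import *
for n,b in (('top',(250,170,420,310)),('scene',(220,200,390,330))):
    im=cv2.imread(f'pics/{n}0.png')[b[1]:b[3],b[0]:b[2]]
    cv2.imwrite(f'pics/{n}0c.png',cv2.resize(im,None,fx=4.5,fy=4.5,interpolation=cv2.INTER_CUBIC)[:600,:800])
for n in ('top','scene'):
  for l in ('tube_nose','run','keeper'):
    for d in eyes.cut_out(n,l) if n=='top' or 1 else []:
        e=np.array(d['extent'])*[640,480,640,480]
        v,u=np.nonzero(d['pixels']); m=cv2.minAreaRect(np.c_[u,v].astype(np.float32))
        print(n,l,round(d['score'],2),e.round(1),m)
E
```

```text
top tube_nose 0.96 [303.2 234.9 316.4 272. ] ((307.8561706542969, 252.98606872558594), (11.334146499633789, 40.39194107055664), 5.52754020690918)
top tube_nose 0.87 [366.7 184.5 384.2 225.5] ((375.0000305175781, 204.0), (10.671567916870117, 40.26091384887695), 14.03624439239502)
top tube_nose 0.64 [356.  263.4 410.2 290.8] ((382.2171630859375, 278.6481018066406), (17.128589630126953, 57.06874084472656), 79.28687286376953)
top tube_nose 0.21 [267.7 184.  330.3 292.2] ((297.18902587890625, 234.7987823486328), (56.43050765991211, 111.53584289550781), 6.34019136428833)
top run 0.92 [267.6 182.1 333.1 292. ] ((297.1053161621094, 235.16519165039062), (56.53464889526367, 111.05020141601562), 6.1466264724731445)
scene tube_nose 0.86 [292.7 287.  324.7 323.8] ((308.10650634765625, 304.3278503417969), (40.58769226074219, 12.291540145874023), 50.194427490234375)
scene tube_nose 0.84 [225.  252.2 270.  290.7] ((247.35247802734375, 268.1229553222656), (17.028905868530273, 53.64745330810547), 50.194427490234375)
scene tube_nose 0.62 [301.7 228.1 335.2 246.2] ((317.0384521484375, 236.69229125976562), (30.785863876342773, 11.094003677368164), 33.6900634765625)
scene run 0.74 [286.6 219.5 384.2 295.1] ((339.1219482421875, 249.59759521484375), (103.07467651367188, 49.819435119628906), 38.65980911254883)
```

View pics/top0c.png

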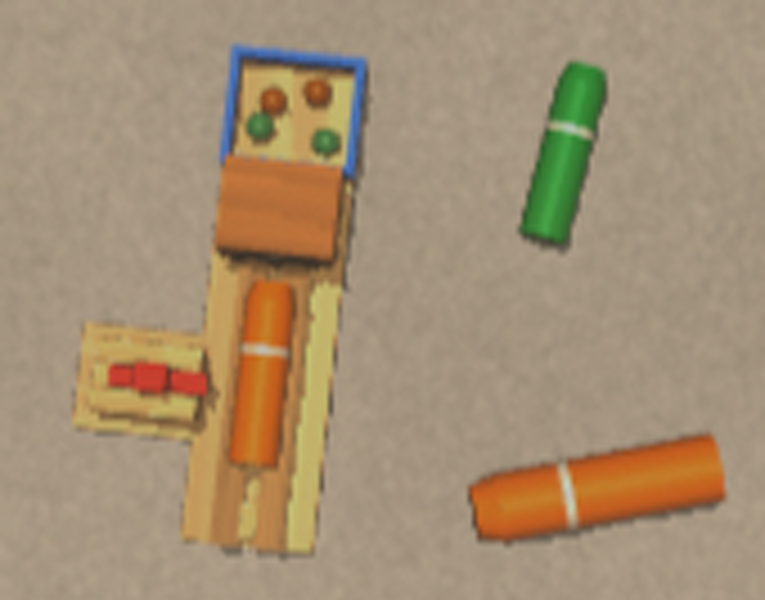

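View pics/scene0c.png

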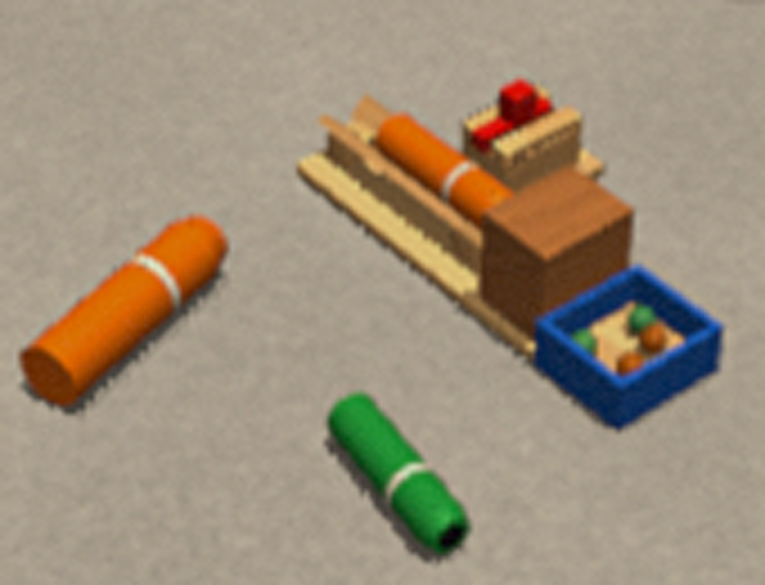

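```bash
cat > fit.py <<'E'
from h import *
from scipy.optimize import least_squares
def R2(a): return np.array([[np.cos(a),-np.sin(a)],[np.sin(a),np.cos(a)]])
def w(p,P): P=np.atleast_2d(np.array(P,float)); return np.c_[P[:,:2]@R2(p[2]).T+p[:2],P[:,2]]
M=np.array([[100,32,72],[100,-32,72],[50,-32,72],[50,32,72]])/1e3
E
python3 - <<'E'
from fit import *
uv=np.array([[232,155],[345,170],[333,262],[218,247]])/4.5+[250,170]
uvs=np.array([[632,212],[546,258],[482,214],[568,168]])/4.5+[220,200]
f=lambda p,a,b:np.r_[(proj('top',w(p,M))-uv).ravel()*a,(proj('scene',w(p,M))-uvs).ravel()*b]
for a,b in ((1,0),(0,1),(1,1)):
    r=least_squares(f,[.55,.03,0],args=(a,b)); print(r.x, np.rad2deg(r.x[2]), r.fun.round(1))
p=r.x
# axis pts and tube ends
for nm,c in (('nose',(272,283)),('tail',(253,465)),('knob',(150,377))):
    z={'nose':.053,'tail':.054,'knob':.069}[nm]
    P=ray('top',[np.array(c)/4.5+[250,170]],z)[0]; print(nm,P,(R2(-p[2])@(P[:2]-p[:2])))
s=bot.observe();print(s['t'])
from scipy.spatial.transform import Rotation as R
q=s['ee_rot'];print(R.from_quat([q[1],q[2],q[3],q[0]]).as_matrix().round(2)); print(eyes.camera_info('wrist'))
E
```

```text
[ 0.5514099   0.03831421 -0.16108949] -9.229747735451639 [-0.5 -0.   0.5  0.1  0.3  0.  -0.3 -0.2 -0.  -0.  -0.  -0.  -0.  -0.
 -0.  -0. ]
[ 0.55690403  0.03486416 -0.11989849] -6.869677568880787 [-0.  -0.   0.  -0.   0.  -0.   0.  -0.   0.2 -0.3 -0.2  0.7 -0.2 -0.
  0.1 -0.4]
[ 0.55371572  0.0374837  -0.14346041] -8.219675853294378 [-1.  -0.8  0.1 -1.1  0.3 -1.2 -0.3 -0.9 -0.6 -0.8 -1.4 -0.2 -1.1 -1.1
 -0.3 -1.1]
nose [0.58699796 0.03331685 0.053     ] [0.03353607 0.00063429]
tail [0.48812934 0.04595893 0.054     ] [-0.06612431 -0.00098863]
knob [0.53653076 0.09960869 0.069     ] [-0.02589036  0.05902988]
0.4
[[ 0.37 -0.93 -0.  ]
 [-0.93 -0.37  0.  ]
 [-0.    0.   -1.  ]]
{'fx': 366.3011379971899, 'fy': 366.3011379971899, 'cx': 315.3261373057736, 'cy': 234.50435890396, 'D': array([-0.0236257,  0.       ,  0.       ,  0.       ,  0.       ]), 'T_tool_cam': array([[ 9.99999675e-01,  8.02470422e-04, -8.22788863e-05,
         8.45905425e-05],
       [-7.44006872e-04,  9.56916620e-01,  2.90361894e-01,
        -7.47961729e-02],
       [ 3.11740865e-04, -2.90361739e-01,  9.56916905e-01,
        -1.23619419e-01],
       [ 0.00000000e+00,  0.00000000e+00,  0.00000000e+00,
         1.00000000e+00]])}
```

The target is the orange tube lying in the cradle at top (308,253): it is the smaller of the two orange ones. The loose orange one at (383,278) is larger, and (375,204) is green. The enlarged crop confirms this. I'm moving the wrist camera over the run.

```bash
python3 -m handwheel '[[[22,57,0,-3,1],[22,57,0,-3,1],[22,57,0,-3,1],[22,57,0,-3,1],[22,57,0,-3,1],[22,57,0,-3,1],[22,57,0,-3,1],[22,57,0,-3,1],[22,57,0,-3,1],[22,57,0,-3,1]]]'
python3 -m handwheel '[[[25,60,0,0,1],[5,15,0,0,1],[0,0,0,0,1]]]'
python3 - <<'E'
from fit import *
s=bot.observe(); im=eyes.snapshot('wrist'); cv2.imwrite('pics/w1.png',im[:,:,::-1]); np.save('w1T.npy',wristT(s)); print(s['tcp_pos'],s['ee_rot'],s['ft_force'],s['opening'])
print(proj('wrist',w([.5537,.0375,-.1435],np.r_[M,[[-.024,.059,.069],[-.066,0,.04]]]),wristT(s)))
E
```

```text
t: 1.65
tcp_pos: [0.4604, -0.0325, 0.2508]
ee_rot: [0.0, -0.653, 0.757, -0.001]
ft_force: [1.3, -0.0, 0.2]
opening: 0.0002
t: 2.02
tcp_pos: [0.4889, 0.0395, 0.2503]
ee_rot: [-0.0, -0.655, 0.756, 0.0]
ft_force: [-0.2, -0.3, 0.6]
opening: -0.0001
[0.48888925 0.03954804 0.25032773] [-4.39716280e-05 -6.54883172e-01  7.55730129e-01  1.92508147e-05] [-0.17069066 -0.34561156  0.64279868] -5.381997006252184e-05
[[262.04466118  -4.84767757]
 [350.28157544  -4.77947872]
 [348.5346409   69.36313081]
 [264.45650025  69.27503527]
 [235.56016449 166.78598567]
 [307.94270399 208.73494143]]
```

View pics/w1.png

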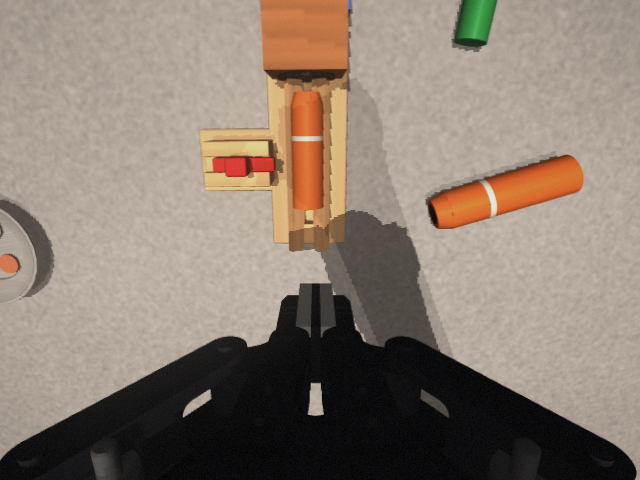

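```bash
python3 - <<'E'
from fit import *
T=np.load('w1T.npy'); p=np.array([.5537,.0375,-.1435])
for n,uv,z in (('tail',(308,210),.054),('nose',(307,92),.051),('bl',(264,69),.072),('br',(348,69),.072),('knob',(236,167),.069),('mark',(307,138),.054)):
    P=ray('wrist',[uv],z,T)[0]; print(n,P,R2(-p[2])@(P[:2]-p[:2]))
s=bot.observe(); print(R2(-p[2])@(s['tcp_pos'][:2]-p[:2]), 'target',w(p,[[-.100,0,.058]]),w(p,[[-.100,0,.058]])-s['tcp_pos'])
E
```

```text
tail [0.4903504  0.04631478 0.054     ] [-0.06395905 -0.00033533]
nose [0.58869524 0.03258806 0.051     ] [0.03533799 0.00014314]
bl [0.60800375 0.06233016 0.072     ] [0.05019467 0.03234081]
br [ 0.59892134 -0.00094865  0.072     ] [ 0.050255   -0.03158645]
knob [0.53816019 0.09900107 0.069     ] [-0.02417523  0.05864662]
mark [0.55225381 0.03796315 0.054     ] [-0.00149756  0.00025157]
[-0.06449223 -0.00928214] target [[0.45472785 0.0518008  0.058     ]] [[-0.03381538  0.01426462 -0.19208489]]
```

```bash
python3 -m handwheel '[[[-34,14,0,0,1],[0,0,-55,0,1],[0,0,-55,0,1],[0,0,-50,0,1],[0,0,-32,0,1],[0,0,0,0,1]]]'
python3 - <<'E'
from fit import *
p=np.array([.5537,.0375,-.1435])
s=bot.observe(); im=eyes.snapshot('wrist'); cv2.imwrite('pics/w2.png',im[:,:,::-1]); im=eyes.snapshot('scene')[180:320,210:400];cv2.imwrite('pics/s2.png',cv2.resize(im,None,fx=4,fy=4,interpolation=2)[:,:,::-1]); print(s['tcp_pos'],R2(-p[2])@(s['tcp_pos'][:2]-p[:2]),s['ft_force'])
E
```

```text
t: 2.82
tcp_pos: [0.4518, 0.0493, 0.0559]
ee_rot: [-0.003, -0.652, 0.758, 0.002]
ft_force: [0.2, -0.4, 0.1]
opening: -0.0002
[0.45176969 0.04933341 0.05590663] [-0.1025749  -0.00286507] [ 0.20488135 -0.40245706  0.14170975]
```

View pics/w2.png

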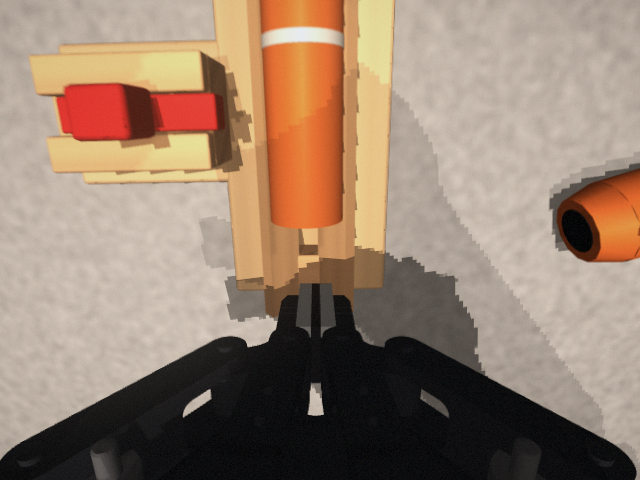

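View pics/s2.png

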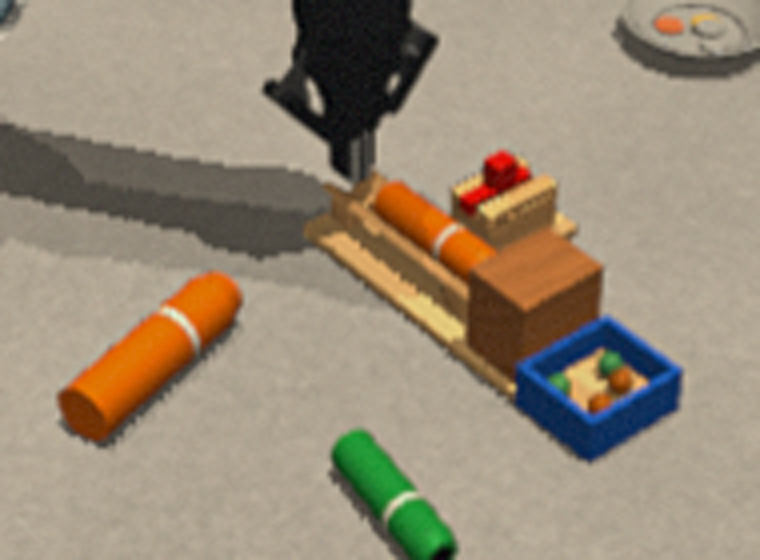

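```bash
python3 -m handwheel '[[[0,3,3,0,1],[12,-1.7,0,0,1],[10,-1.4,0,0,1],[8,-1.1,0,0,1],[8,-1.1,0,0,1],[8,-1.1,0,0,1]]]'
python3 -m handwheel '[[[5,-0.7,0,0,1],[5,-0.7,0,0,1]]]'
python3 -m handwheel '[[[5,-0.7,0,0,1],[5,-0.7,0,0,1]]]'
python3 - <<'E'
from fit import *
p=np.array([.5537,.0375,-.1435])
s=bot.observe(); im=eyes.snapshot('wrist'); cv2.imwrite('pics/w3.png',im[:,:,::-1]); print(s['tcp_pos'],R2(-p[2])@(s['tcp_pos'][:2]-p[:2]),s['ft_force'])
E
```

```text
t: 3.68
tcp_pos: [0.501, 0.0492, 0.061]
ee_rot: [-0.0, -0.654, 0.757, 0.0]
ft_force: [-2.0, 0.4, 0.9]
opening: -0.0001
t: 3.92
tcp_pos: [0.5098, 0.0479, 0.0609]
ee_rot: [-0.001, -0.654, 0.757, 0.001]
ft_force: [-6.5, 2.0, 5.7]
opening: 0.0
t: 4.18
tcp_pos: [0.5147, 0.0476, 0.0599]
ee_rot: [-0.005, -0.654, 0.756, 0.004]
ft_force: [-11.0, 3.0, 8.7]
opening: -0.0002
[0.51466044 0.04756731 0.05993856] [-0.040078    0.00438087] [-11.04684613   2.97165765   8.66026577]
```

View pics/w3.png

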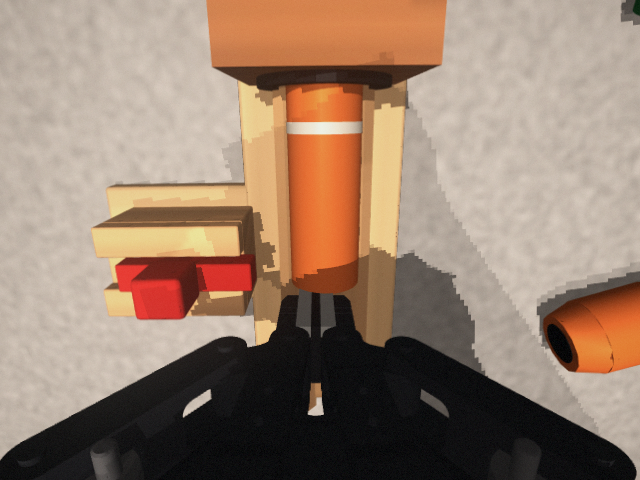

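```bash
python3 -m handwheel '[[[-8,1.1,0,0,1],[-0.6,-4,-1,0,1],[0,0,0,0,1]]]'
python3 -m handwheel '[[[6,-0.9,0,0,1],[6,-0.9,0,0,1],[4,-0.6,0,0,1]]]'
python3 -m handwheel '[[[5,-0.7,0,0,1],[5,-0.7,0,0,1]]]'
python3 -m handwheel '[[[4,-0.6,0,0,1],[4,-0.6,0,0,1]]]'
python3 - <<'E'
from fit import *
p=np.array([.5537,.0375,-.1435])
s=bot.observe(); im=eyes.snapshot('wrist'); cv2.imwrite('pics/w4.png',im[:,:,::-1]); print(s['tcp_pos'],R2(-p[2])@(s['tcp_pos'][:2]-p[:2]),s['ft_force'])
E
```

```text
t: 4.6
tcp_pos: [0.5129, 0.0424, 0.0605]
ee_rot: [0.0, -0.653, 0.757, -0.001]
ft_force: [-0.4, 0.1, 0.5]
opening: 0.0005
t: 4.97
tcp_pos: [0.5239, 0.0415, 0.0593]
ee_rot: [-0.004, -0.654, 0.757, 0.003]
ft_force: [-10.4, 1.7, 7.3]
opening: 0.0003
t: 5.22
tcp_pos: [0.5291, 0.0409, 0.0585]
ee_rot: [-0.009, -0.654, 0.756, 0.006]
ft_force: [-19.8, 3.7, 14.1]
opening: 0.0005
t: 5.48
tcp_pos: [0.5294, 0.041, 0.0574]
ee_rot: [-0.015, -0.654, 0.756, 0.011]
ft_force: [-31.8, 3.5, 20.5]
opening: 0.0001
[0.52944309 0.04097417 0.05742002] [-2.45044222e-02 -3.04684270e-05] [-31.8433516    3.52393818  20.53555055]
```

View pics/w4.png

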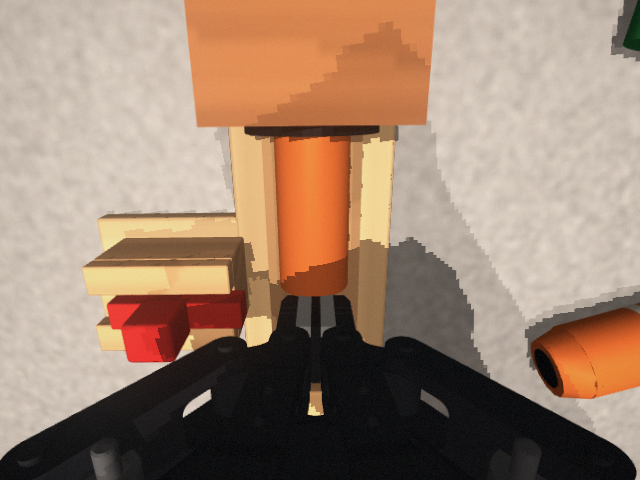

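```bash
python3 -m handwheel '[[[-10,1.4,0,0,1],[-25,3.6,0,0,1],[-15,2,0,0,1],[0,0,0,0,1]]]'
python3 - <<'E'
from fit import *
p=np.array([.5537,.0375,-.1435])
s=bot.observe(); im=eyes.snapshot('wrist'); cv2.imwrite('pics/w5.png',im[:,:,::-1]); T=wristT(s)
im=eyes.snapshot('scene')[190:290,260:400];cv2.imwrite('pics/s5.png',cv2.resize(im,None,fx=5,fy=5,interpolation=2)[:,:,::-1]); print(s['tcp_pos'],R2(-p[2])@(s['tcp_pos'][:2]-p[:2]),s['ft_force'])
print(proj('wrist',w(p,[[-.014,0,.054],[-.009,0,.054],[-.019,0,.054]]),T))
E
```

```text
t: 6.02
tcp_pos: [0.4958, 0.0454, 0.0603]
ee_rot: [-0.0, -0.654, 0.757, -0.0]
ft_force: [0.3, -0.2, 0.8]
opening: 0.0001
[0.49583226 0.04544059 0.06030362] [-0.05840851 -0.00041658] [ 0.25894846 -0.19341268  0.83058528]
[[314.84514911 210.50710112]
 [314.82781343 196.94041762]
 [314.86214472 223.78550655]]
```

View pics/w5.png

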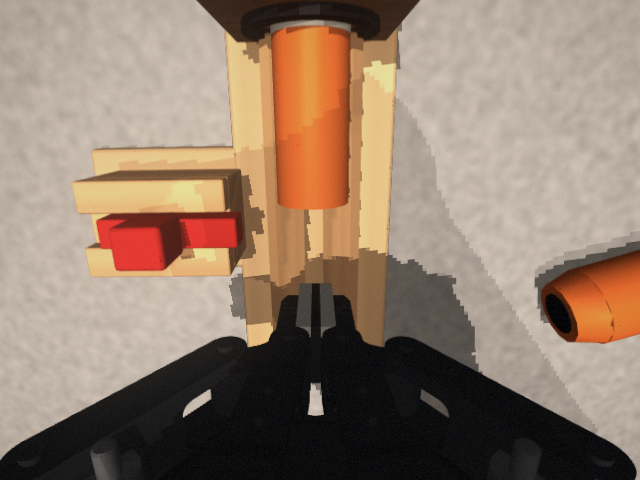

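View pics/s5.png

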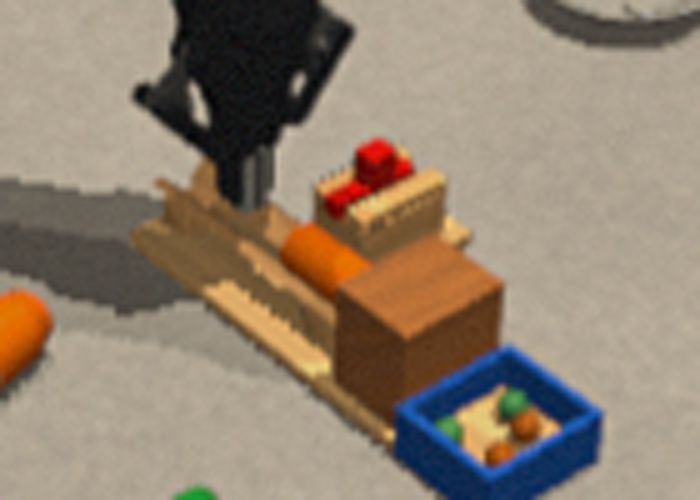

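The tail edge is at wrist (314,208), against a predicted 210.5 when home. The white ring shows just outside the mouth at row 23, so the tube is home. Next is the keeper.

```bash
python3 -m handwheel '[[[0,0,50,0,1],[0,0,30,0,1],[24,50,0,0,1],[25,49,0,0,1],[0,0,-40,0,1],[0,0,-25,0,1],[0,0,0,0,1]]]'
python3 - <<'E'
from fit import *
p=np.array([.5537,.0375,-.1435])
s=bot.observe(); im=eyes.snapshot('wrist'); cv2.imwrite('pics/w6.png',im[:,:,::-1]); T=wristT(s)
im=eyes.snapshot('scene')[190:290,260:400];cv2.imwrite('pics/s6.png',cv2.resize(im,None,fx=5,fy=5,interpolation=2)[:,:,::-1]); print(s['tcp_pos'],R2(-p[2])@(s['tcp_pos'][:2]-p[:2]),s['ft_force'])
E
```

```text
t: 7.0
tcp_pos: [0.5444, 0.1437, 0.0732]
ee_rot: [-0.002, -0.654, 0.757, 0.001]
ft_force: [-0.7, -0.3, -0.6]
opening: 0.0001
[0.54437916 0.14374477 0.07319816] [-0.02441889  0.10381978] [-0.65348027 -0.26176887 -0.58214319]
```

View pics/w6.png

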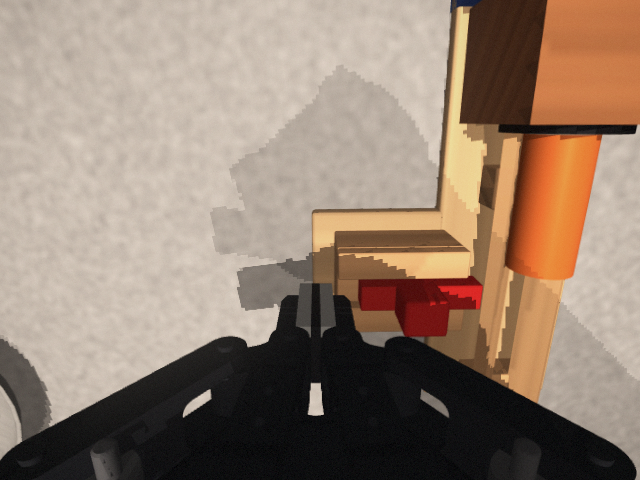

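View pics/s6.png

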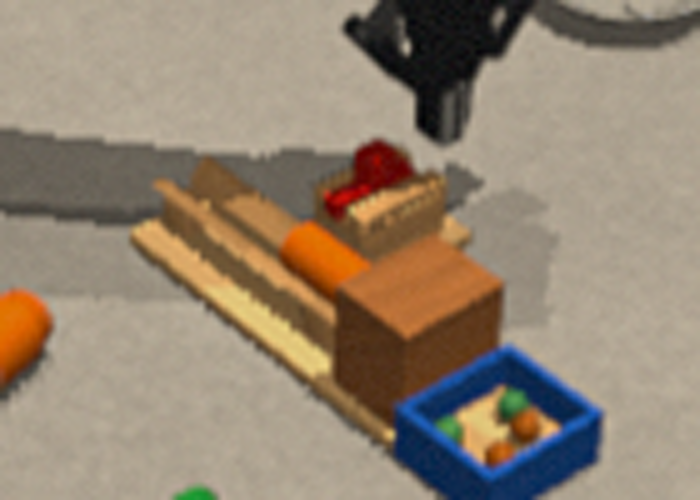

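```bash
python3 -m handwheel '[[[-1.4,-9.9,1,0,1],[-1.4,-9.9,0,0,1],[-1.4,-9.9,0,0,1],[-1.4,-9.9,0,0,1],[-1.4,-9.9,0,0,1]]]'
python3 - <<'E'
from fit import *
p=np.array([.5537,.0375,-.1435])
s=bot.observe(); im=eyes.snapshot('wrist'); cv2.imwrite('pics/w7.png',im[:,:,::-1]); print(s['tcp_pos'],R2(-p[2])@(s['tcp_pos'][:2]-p[:2]),s['ft_force'])
E
```

```text
t: 7.72
tcp_pos: [0.5393, 0.0947, 0.0772]
ee_rot: [0.001, -0.654, 0.757, -0.001]
ft_force: [1.5, 1.5, 3.6]
opening: -0.0001
[0.53927895 0.09473861 0.07718479] [-0.0224584   0.05458796] [1.47008581 1.50119923 3.61374897]
```

View pics/w7.png

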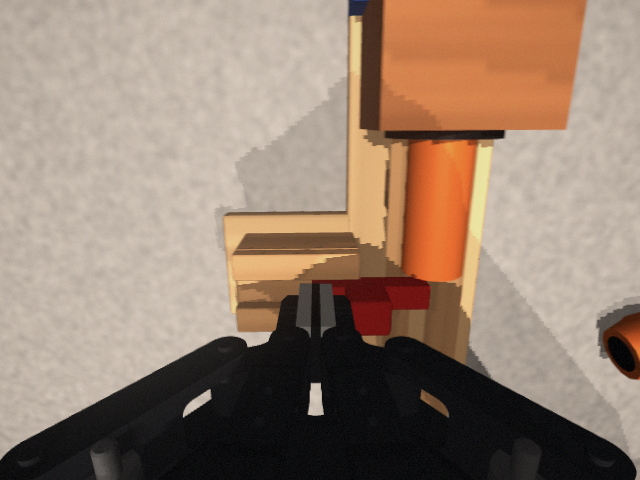

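```bash
python3 -m handwheel '[[[-1.4,-8,-1,0,1],[-1.2,-8,0,0,1],[-0.9,-6,0,0,1]]]'
python3 -m handwheel '[[[-0.6,-4,0,0,1],[-0.6,-4,0,0,1]]]'
python3 - <<'E'
from fit import *
p=np.array([.5537,.0375,-.1435])
s=bot.observe(); im=eyes.snapshot('wrist'); cv2.imwrite('pics/w8.png',im[:,:,::-1]); print(s['tcp_pos'],R2(-p[2])@(s['tcp_pos'][:2]-p[:2]),s['ft_force'])
E
```

```text
t: 8.15
tcp_pos: [0.5345, 0.0733, 0.075]
ee_rot: [0.001, -0.654, 0.757, 0.001]
ft_force: [0.7, 9.5, -0.1]
opening: 0.0
t: 8.4
tcp_pos: [0.5342, 0.0728, 0.0754]
ee_rot: [0.005, -0.655, 0.755, 0.003]
ft_force: [3.8, 15.8, -5.5]
opening: 0.0001
[0.53423579 0.0728356  0.07541386] [-0.02431742  0.03218887] [ 3.79275601 15.83963588 -5.50521413]
```

View pics/w8.png

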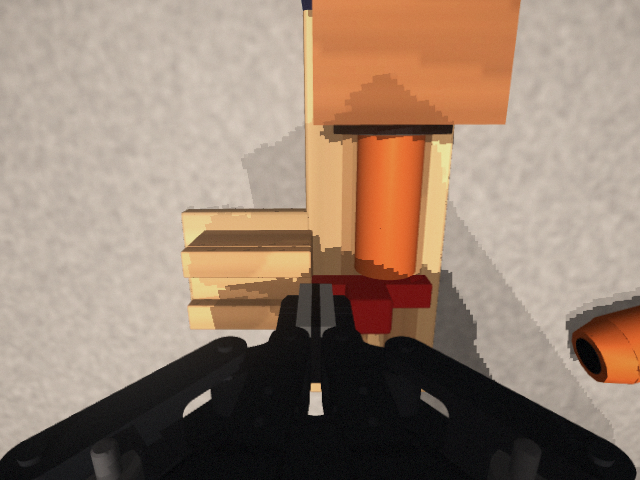

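```bash
python3 -m handwheel '[[[1.2,8,0,0,1],[2.8,20,0,0,1],[2.8,20,0,0,1],[0,0,60,0,1],[0,0,60,0,1],[-30,0,20,0,1],[-30,0,0,0,1],[0,0,0,0,1]]]'
python3 - <<'E'
from fit import *
p=np.array([.5537,.0375,-.1435])
s=bot.observe(); im=eyes.snapshot('wrist'); cv2.imwrite('pics/w9.png',im[:,:,::-1]); T=wristT(s)
im=eyes.snapshot('scene')[190:290,260:400];cv2.imwrite('pics/s9.png',cv2.resize(im,None,fx=5,fy=5,interpolation=2)[:,:,::-1])
print(s['t'],s['tcp_pos'],s['ft_force'])
print('tail home, bar end full, knob full',proj('wrist',w(p,[[-.014,0,.054],[-.024,-.02,.050],[-.024,.009,.069],[.05,0,.072]]),T))
E
```

```text
t: 9.45
tcp_pos: [0.4779, 0.1126, 0.215]
ee_rot: [-0.002, -0.654, 0.756, -0.0]
ft_force: [-1.1, -0.1, -0.5]
opening: -0.0001
9.45 [0.47785136 0.11261863 0.21498291] [-1.05304396 -0.08332459 -0.47109707]
tail home, bar end full, knob full [[400.00627374 127.36027826]
 [423.99021587 140.9142449 ]
 [391.26994853 142.06965625]
 [412.25435584  26.32932353]]
```

View pics/w9.png

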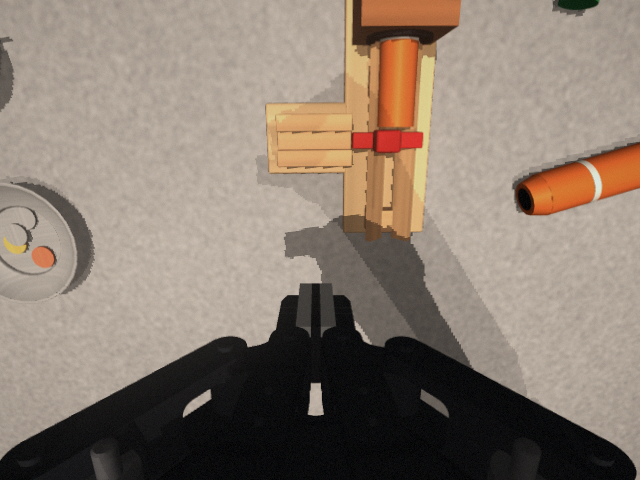

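View pics/s9.png

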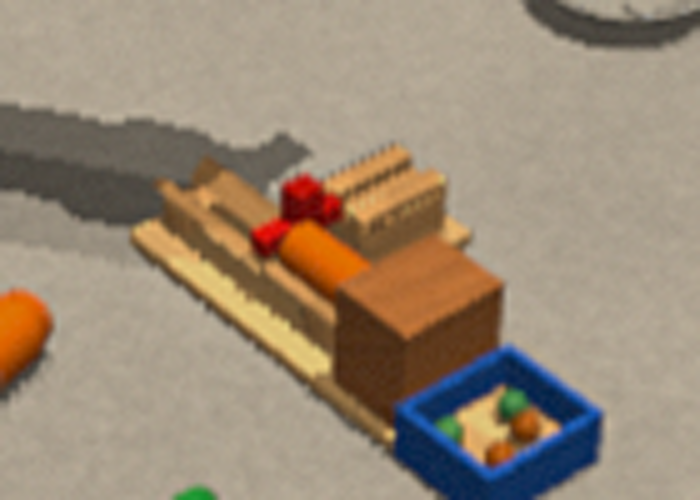

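The bar's end is at (423,141), against (424,141) expected for fully across. The tail is at (398,127), against (400,127) for home. The robot is clear of everything, so I'm handing in.

```bash
python3 -c "
from rig import bot
print(bot.finish_job())"
```

```text
the job is handed in; nothing more can be done
None
```

The orange tube is fully home in the socket and the red keeper bolt is across behind it. I handed the job in at about 9.5 s of the 45 s allowed. The hand-in gives no verdict, so this rests on my own checks.

**Tube:** I pushed the smaller orange tube, the one in the cradle, with the closed fingertips. It passed the seal at about 11–20 N and stopped rigidly at about 32 N. In the last picture its tail edge is within about 2 px of where it should be when home. After the push, the white ring showed just outside the mouth.

**Keeper:** I pushed the knob's outer face until the bolt hit its end stop. The end of the bar is within about 1 px of the fully-across position.

**Other things in the scene:** The arm ended clear of everything at a height of 0.21 m. I never went near the car, jar, dish or doorstop, but I didn't measure them again afterwards.

**What went off plan:** My first push was about 4 mm off-centre, so I backed off and corrected it. An upward force of up to about 20 N also showed during the tube push, and it disappeared when I let go.

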